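Set the leather paring machine's thickness dial and lock it

ROBOT

A 6-joint arm with a two-finger parallel gripper is mounted at the origin on the work surface. World frame = base frame: x ahead of the robot, y to its left, z up, the work surface at z = 0. Lengths are in m, angles in degrees, forces in N, time in s.
With the tool pointing down it reaches from about 0.35 to 0.875 m from the base axis. Payload 4.2 kg.
Tool frame: the origin (TCP) lies on the centre line of the jaws, within the pads' length; the fingertips stand 11 mm ahead of it and the grasp point (between the pads) lies 8 mm behind it; y points along the fingers, z is the direction in which the jaws open and shut, and the axes are right-handed (so a half turn about y gives the same grasp; the last joint's range is limited). The gripper opens to 87 mm and grips with 3 to 60 N. Pads are 19 mm wide; open, the fingers measure 117 mm over their backs; the gripper's body (75 mm by 190 mm) begins 51 mm behind the grasp point.
Start: joints at [-52.391, 22.042, 0.453, 0, -68.411, -14.817], TCP at [0.242, -0.576, 0.234] pointing down, gripper open.
Joint ranges: [-179.83, 179.83], [-69.29, 118.12], [-61.27, 80.66], [-181.25, 117.63], [-171.15, -9.14], [-177.46, 177.46]. Speed limits (degrees/s): [159.86, 159.86, 180, 180, 180, 180].

INTERFACE

Orientations are given as a 3x3 rotation matrix whose columns are the frame's x, y, z axes.
In Python, from station import r, optics gives the robot as it stands. The module is installed in compiled form; this text tells all that it offers.
- The arm moves only by the tool step_arm, never from a script. Its argument "moves" is a list that holds one entry, the list of rows, each a list of 7 numbers: the turn, a rotation vector about the tool's x, y, z in rad, then the shift along the tool's x, y, z in cm, then the opening in per cent of the stroke, from 0 (shut) to 100 (fully open). A call has exactly 5 rows; each row is the pose to reach, as a shift and turn from the pose commanded when the call began, along the tool's axes at that moment; what a row does not reach only later rows make up. A row lasts 1/12 s, in which the tool goes at most 41.7 mm and 7.16 degrees, less where a joint would pass 70% of its speed; a pose out of reach is approached as far as the arm can. A call with a gripper value outside its range is refused whole. The fingers move at their own pace and stop on an object; the grip force is fixed at half the most. Time passes only in rows, so rows that repeat a pose let the fingers close, or fill a call up. It gives the time, the measured TCP pose, the force and the opening at its end, in the units of the state.
- r.sense(): the state, without advancing time (a new reading comes with each control period).
- optics.capture(name): name is "scene" or "top" or "wrist"; returns a dict with "image" (420x560x3 uint8, red, green, blue), "fov_y" (degrees; the focal length in pixels is half the picture's height over the tangent of half this angle, whatever the lens; pixels are square), "cx", "cy" (the principal point, pixels), "cam_to_world" (4x4, takes a point from camera to world coordinates). Camera axes: x right, y down, z forward; pixel columns grow to the right and rows downward; lengths in m; the calibration is good to about 2 mm. The wrist camera is an equidistant fisheye: a pixel r from the principal point sees the ray r / f radians off the axis. A picture is of the moment at which its call begins. There is no depth.
- r.finish_job(): hands the job in, once; it reports no verdict.
The state is a dict: "time_s": time; "joints": joint angles; "joint_velocities": joint speeds; "effort": joint torques, N m; "tcp_pos": TCP position; "ee_rot": TCP orientation; "wrist_force": force on the tool from outside, world axes, zero at the start; "moment": the same for the moment, N m; "gripper_width": opening from 0.0 (shut) to 1.0 (fully open).
Only numpy, scipy, OpenCV 4.12 (cv2) and the standard library are available. Lean on these libraries where they do the work, as an engineer would, in place of code of your own. Each camera call takes 0.05 s, during which the arm holds its last target.

TASK

Set the paring thickness for the next leather: turn the big dial on top of the grey paring machine clockwise until its pointer stands at the small rider clipped on the rim of the scale plate. Then turn the smaller lock ring above the dial clockwise until it is firmly hand-tight on the dial, by feel and without forcing it, so that the dial keeps its setting, and let go. Leave everything else on the bench where it is.

Things in the scene. Friction and masses are not known exactly. Their poses are not given: they have to be found in the camera images.
- parer: Leather paring machine: grey cast frame bolted to the bench, base 200 x 120 mm, overarm carrying a round graduated scale plate, 100 mm in diameter, top 140 mm above the bench. Origin: on the bench under the upright axis shared by plate, dial and ring; x from the blade side to the column side, z up. Only rider, dial, ring and stud rise above the plate; the fixed 13 mm stud ends at 186 mm.
- dial: Thickness dial: round knurled aluminium grip, 56 mm in diameter, spanning 146 to 163 mm above the bench, flat top. Origin: on the axis, on the scale plate; x along its pointer. Turns about z, stiffly (0.6 N m either way), and stays where left. Starts with the pointer 0.5 to 1.5 rad short of the rider: turn clockwise seen from above; it can pass the rider.
- dial_grip (a point): Point on the axis at the middle height of the dial's grip, 154.5 mm above the bench.
- pointer_tip (a point): Tip of the dial's low dark pointer, 40 mm from the axis, 2 mm above the scale plate. Pointer and rider are under 4 mm high: fingertips kept 6 mm above the plate pass over both.
- rider: Rider: small dark steel index tab, 7 mm wide, under 4 mm high, clamped fast over the scale plate's rim, 40 to 54 mm from the axis; it marks the wanted setting. Origin: on the axis, on the scale plate; x through the middle of the tab.
- rider_mark (a point): Middle of the rider's inner edge, 40 mm from the axis, 2 mm above the scale plate. The pointer's tip meets this point at the wanted setting.
- lock_ring: Lock ring: knurled steel, 36 mm in diameter, 16 mm high, on the stud's right-hand thread (6 mm per turn) above the dial; clockwise from above tightens it onto the dial's top. Origin: on the axis at its underside, 163.5 to 164.7 mm above the bench at the start. It runs easily (0.06 N m) and meets the dial after 0.5 to 1.7 rad; where is not marked and must be felt.
- ring_grip (a point): On the axis, 9 mm above the lock ring's underside. Once the ring meets the dial it squeezes a thin fibre washer: the turning torque rises evenly, about 0.06 N m per 0.1 rad (read at rest after a small step, 0.1 to 0.15 N m less). Firmly tight: turned with 0.35 to 0.55 N m; over 0.6 N m is forced and crushes the washer, and still more drags the dial round. It stays tight when let go.
- book: Bystander: closed brown book, 130 x 190 x 28 mm, lying loose beside the machine. Origin: centre of its underside.
- paste_jar: Bystander: white paste jar with lid, 68 mm in diameter, 75 mm high, loose. Origin: centre of its underside.
- bone_folder: Bystander: flat bone folder, 160 x 20 x 4 mm, loose. Origin: centre of its underside.
- blade_box: Bystander: small cardboard box of blades, 62 x 36 x 18 mm, loose. Origin: centre of its underside.
- weight: Bystander: dark steel weight with a knob, 60 mm in diameter, 64 mm high, loose. Origin: centre of its underside.
- paste_brush: Bystander: wooden brush, 190 mm long, lying loose. Origin: middle of its underside.
- paring_knife: Bystander: wooden-handled paring knife, 170 mm long, lying loose. Origin: on the bench, near its middle.

How it is judged (in metres and radians):
On the way, in this order (a step that is already met when the one before it is completed fails the run):
1. the dial's pointer stands at the rider (tip within 3.5 mm of the rider's middle) while the lock ring is still slack (horizontal distance between pointer_tip and rider_mark below 0.0035 m and contact force between lock_ring and dial below 10 N), for 0.2 s.
2. the lock ring is tightened onto the dial (bears on it with over 35 N) (contact force between lock_ring and dial above 35 N), for 0.2 s.
At the end, for the whole second after the job is handed in: The pointer's tip stands within 3.5 mm of the middle of the rider's inner edge (inside the rider's 7 mm width), the lock ring is tight, bearing on the dial with more than 35 N (about 0.3 N m or more was put on it), and dial and ring are at rest (horizontal distance between pointer_tip and rider_mark below 0.0035 m and contact force between lock_ring and dial above 35 N and angular speed of each of dial, lock_ring below 0.05 rad/s); the robot touches nothing.
It fails at once if the lock ring is forced and its washer crushed: it bears on the dial with over 90 N (over 0.6 N m on the ring) (contact force between lock_ring and dial above 90 N).
It fails at once if a thing on the bench is pushed over 15 mm from its place (distance of any of book, paste_jar, bone_folder, blade_box, weight, paste_brush, paring_knife from where it was at the start of the episode above 0.015 m).
It fails at once if the rider is shifted (distance of rider_mark from where it was at the start of the episode above 0.004 m).
It also fails if it takes over 72 s, if anything falls off the work surface, if the arm or the gripper's body presses on something with over 40 N, if the wrist force passes 120 N, or if a joint passes its speed limit or range.

## Working session

There is one attempt and no reset: what is moved stays moved. The work goes in short steps, Python scripts to look and compute and a tool call to move; the robot and the scene stay as the last step left them, time stands still between calls to the robot, and variables do not carry over. Pictures are saved under pics/ and viewed, and the job is handed in when it is done.

Besides the shell and the picture viewer there is one more tool, called after "Call:" as name(argument=value, ...) on one line, values as JSON. step_arm: Moves the arm, as the interface text tells. Its arguments: {"type":"object","properties":{"moves":{"type":"array"}},"required":["moves"]}

```bash
mkdir -p pics
python3 - <<'E'
from station import r, optics
import cv2,numpy as np
s=r.sense()
for k,v in s.items(): print(k,np.round(v,4).tolist())
for n in ["scene","top","wrist"]:
    c=optics.capture(n); cv2.imwrite(f"pics/{n}0.png",c["image"][:,:,::-1]); print(n,c["fov_y"],c["cx"],c["cy"],np.round(c["cam_to_world"],4).tolist())
E
```

```text
time_s 0.0
joints [-52.3914, 22.0897, 0.3796, -0.031, -68.4121, -14.8168]
joint_velocities [-0.1116, 0.0065, -0.0396, 0.088, 0.0195, -0.0063]
effort [0.0002, -39.0662, 18.7411, 4.2199, 0.0111, -0.0002]
tcp_pos [0.2419, -0.5756, 0.2325]
ee_rot [[0.922, -0.0009, -0.3872], [0.3872, 0.002, 0.922], [-0.0001, -1.0, 0.0022]]
wrist_force [0.2543, -0.9854, -0.1702]
moment [0.022, 0.0046, -0.0008]
gripper_width 1.0026
scene 55.98115922521946 279.2088320092705 207.0799416719503 [[-0.029, 0.7537, -0.6565, 1.1781], [0.9994, 0.0329, -0.0064, 0.0827], [0.0167, -0.6564, -0.7543, 0.7665], [0.0, 0.0, 0.0, 1.0]]
top 48.92633800152234 278.782249613069 221.2419335111313 [[0.0128, -0.9947, 0.1017, 0.4849], [-0.9999, -0.0121, 0.0078, 0.0477], [-0.0065, -0.1017, -0.9948, 1.367], [0.0, 0.0, 0.0, 1.0]]
wrist 65.70646984690485 279.3808707291224 203.77324410731725 [[-0.3863, 0.8932, 0.2301, 0.18], [0.9224, 0.3736, 0.0981, -0.6033], [0.0017, 0.2502, -0.9682, 0.3836], [0.0, 0.0, 0.0, 1.0]]
```

View pics/scene0.png

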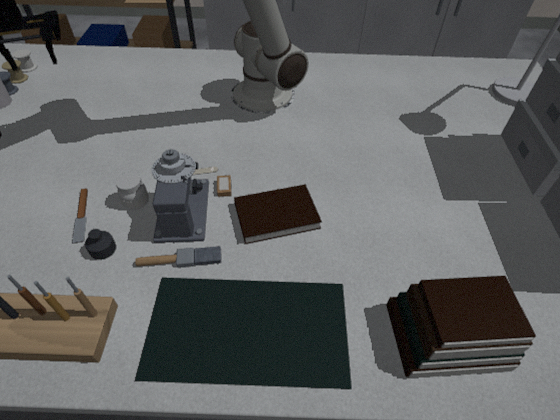

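View pics/top0.png

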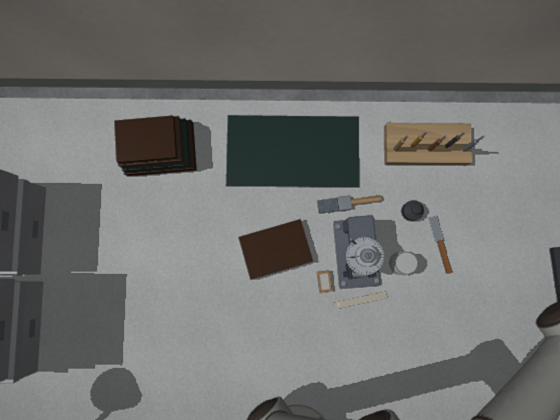

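Run:
```python
import cv2,numpy as np
a=cv2.imread("pics/top0.png")[225:295,325:435]; cv2.imwrite("pics/t1.png",cv2.resize(a,None,fx=7,fy=7,interpolation=cv2.INTER_CUBIC))
a=cv2.imread("pics/scene0.png")[140:200,130:230]; cv2.imwrite("pics/s1.png",cv2.resize(a,None,fx=8,fy=8,interpolation=cv2.INTER_CUBIC))
```

```text
(no output)
```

View pics/t1.png

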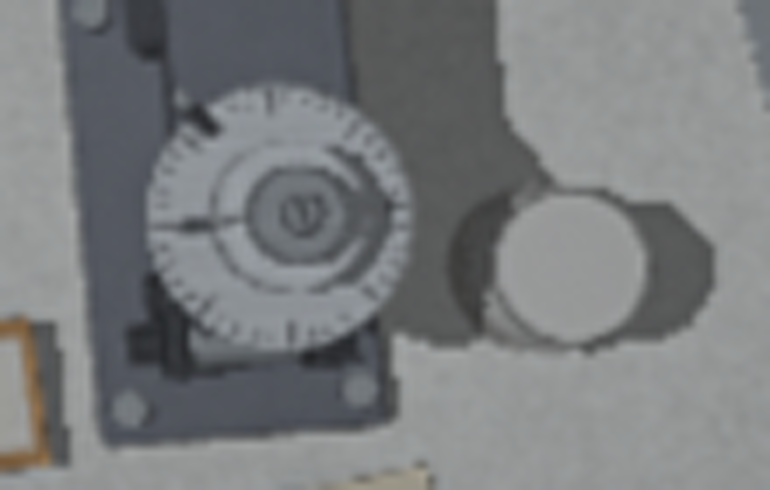

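View pics/s1.png

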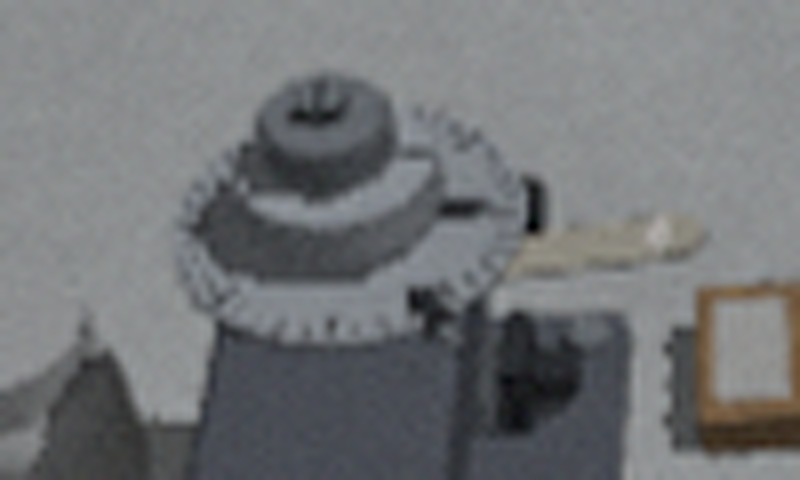

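View pics/wrist0.png

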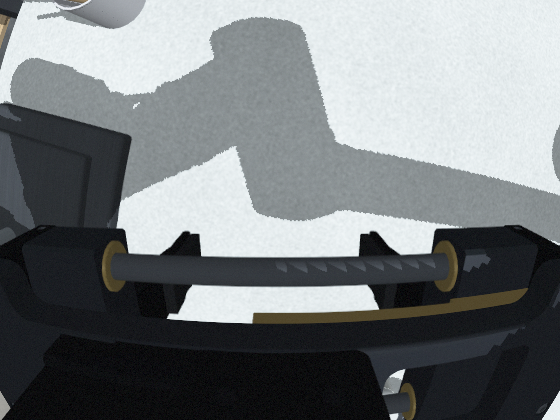

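The top picture shows the plate centred near (365,256), the pointer to the left at about (351,257) and the rider upper left at about (355,242). The jar stands close by on the right.

```bash
cat > h.py <<'E'
from station import r, optics
import cv2,numpy as np
def ray(c,px,py):
    f=210/np.tan(np.radians(c["fov_y"]/2)); d=np.array([(px-c["cx"])/f,(py-c["cy"])/f,1.]); T=np.array(c["cam_to_world"])
    return T[:3,3],T[:3,:3]@d
def pln(c,px,py,z):
    o,d=ray(c,px,py); return o+d*(z-o[2])/d[2]
def proj(c,P):
    f=210/np.tan(np.radians(c["fov_y"]/2)); T=np.array(c["cam_to_world"]); q=T[:3,:3].T@(np.array(P)-T[:3,3])
    return c["cx"]+f*q[0]/q[2], c["cy"]+f*q[1]/q[2]
def projw(c,P):
    f=210/np.tan(np.radians(c["fov_y"]/2)); T=np.array(c["cam_to_world"]); q=T[:3,:3].T@(np.array(P)-T[:3,3])
    h=np.hypot(q[0],q[1]); t=np.arctan2(h,q[2]); return c["cx"]+f*t*q[0]/h, c["cy"]+f*t*q[1]/h
def rayw(c,px,py):
    f=210/np.tan(np.radians(c["fov_y"]/2)); u=np.array([px-c["cx"],py-c["cy"]]); h=np.hypot(*u); t=h/f
    d=np.array([np.sin(t)*u[0]/h,np.sin(t)*u[1]/h,np.cos(t)]); T=np.array(c["cam_to_world"]); return T[:3,3],T[:3,:3]@d
def plnw(c,px,py,z):
    o,d=rayw(c,px,py); return o+d*(z-o[2])/d[2]
E
python3 - <<'E'
from h import *
c=optics.capture("top")
t=lambda x,y:(325+(x-3)/7,225+(y-3)/7)
for n,x,y,z in [("L",147,215,.14),("R",411,215,.14),("T",278,84,.14),("B",278,352,.14),("ringT?",300,212,.18),("stud",303,213,.186),("ptr",178,226,.142),("ptrin",240,221,.142),("ridin",214,128,.142),("ridout",183,97,.142),("jar",572,266,.075),("dialL",212,215,.163),("dialB",290,292,.163)]:
    print(n,np.round(pln(c,*t(x,y),z),4))
s=optics.capture("scene")
t=lambda x,y:(130+(x-4)/8,140+(y-4)/8)
for n,x,y,z in [("L",180,232,.14),("R",525,210,.14),("B",345,345,.14),("ptr",480,207,.142),("stud",322,95,.186),("ridin",415,295,.142),("ridout",450,335,.142),("ringtopB",327,150,.1805),("ringTT",327,75,.1805)]:
    print(n,np.round(pln(s,*t(x,y),z),4))
E
```

```text
L [ 0.5218 -0.1208  0.14  ]
R [ 0.523  -0.2206  0.14  ]
T [ 0.5721 -0.1706  0.14  ]
B [ 0.4709 -0.17    0.14  ]
ringT? [ 0.5224 -0.1713  0.18  ]
stud [ 0.5218 -0.1713  0.186 ]
ptr [ 0.5177 -0.1322  0.142 ]
ptrin [ 0.5199 -0.1556  0.142 ]
ridin [ 0.5549 -0.146   0.142 ]
ridout [ 0.5665 -0.1343  0.142 ]
jar [ 0.5056 -0.2985  0.075 ]
dialL [ 0.5214 -0.1418  0.163 ]
dialB [ 0.4933 -0.1705  0.163 ]
L [ 0.5289 -0.2159  0.14  ]
R [ 0.5152 -0.1197  0.14  ]
B [ 0.5715 -0.1599  0.14  ]
ptr [ 0.5167 -0.1321  0.142 ]
stud [ 0.5206 -0.1682  0.186 ]
ridin [ 0.5531 -0.1438  0.142 ]
ridout [ 0.5683 -0.1312  0.142 ]
ringtopB [ 0.5368 -0.1645  0.1805]
ringTT [ 0.5059 -0.171   0.1805]
```

Two views agree: the axis is near (0.5215, -0.170), the pointer at about 96° and the rider at about 38.5°, so roughly 1 rad clockwise. I'll bring the arm over the dial and turn the wrist so the camera faces the rider.

Call:
step_arm(moves=[[[0,-0.12,0,3.3,0,2.1,100],[0,-0.24,0,6.6,0,4.2,100],[0,-0.36,0,9.9,0,6.3,100],[0,-0.48,0,13.2,0,8.4,100],[0,-0.6,0,16.5,0,10.5,100]]])

```text
time_s: 0.67
tcp_pos: [0.3541, -0.4139, 0.2335]
ee_rot: [[0.538, 0.0, -0.843], [0.843, 0.0, 0.538], [0.0, -1.0, 0.0]]
wrist_force: [1.0, -0.6, -0.5]
gripper_width: 1.001
```

```bash
cat >> h.py <<'E'
AX=np.array([0.5215,-0.170])
def need(x,y,z):
    s=r.sense(); R=np.array(s["ee_rot"]); d=R.T@(np.array([x,y,z])-np.array(s["tcp_pos"])); yaw=np.degrees(np.arctan2(R[1,0],R[0,0]))
    print("t",round(s["time_s"],2),"tcp",np.round(s["tcp_pos"],4),"yaw",round(yaw,1),"j1,j6",np.round([s["joints"][0],s["joints"][5]],1),"F",np.round(s["wrist_force"],1),"M",np.round(s["moment"],3),"w",round(s["gripper_width"],3)); print("need tool cm",np.round(d*100,2)); print("tilt",np.round(R[:,1],4))
E
python3 -c "
from h import *
need(*AX,.24)"
```

```text
t 0.67 tcp [ 0.3541 -0.4139  0.2335] yaw 57.5 j1,j6 [-32.4  -0.1] F [ 1.  -0.6 -0.5] M [-0.026 -0.079 -0.013] w 1.001
need tool cm [29.56 -0.65 -1.  ]
tilt [ 0.e+00  1.e-04 -1.e+00]
```

Call:
step_arm(moves=[[[0,-0.12,0,3.2,0,0,100],[0,-0.24,0,6.4,0,0,100],[0,-0.36,0,9.6,0,0,100],[0,-0.48,0,12.8,0,0,100],[0,-0.6,0,16,0,0,100]]])

```text
time_s: 1.08
tcp_pos: [0.4409, -0.2795, 0.2337]
ee_rot: [[-0.033, 0.0, -0.999], [0.999, -0.0, -0.033], [-0.0, -1.0, -0.0]]
wrist_force: [0.2, -0.4, -0.2]
gripper_width: 1.0
```

```bash
python3 -c "
from h import *
need(.495,-.21,.24)"
```

```text
t 1.08 tcp [ 0.4409 -0.2795  0.2337] yaw 91.9 j1,j6 [-14.5  16.4] F [ 0.2 -0.4 -0.2] M [ 0.014  0.025 -0.012] w 1.0
need tool cm [ 6.77 -0.63 -5.64]
tilt [ 1.e-04 -0.e+00 -1.e+00]
```

Call:
step_arm(moves=[[[0,-0.12,0,1.36,0,-1.1,100],[0,-0.24,0,2.7,0,-2.2,100],[0,-0.36,0,4.1,0,-3.4,100],[0,-0.48,0,5.4,0,-4.5,100],[0,-0.6,0,6.8,0,-5.6,100]]])

```text
time_s: 1.5
tcp_pos: [0.4949, -0.2107, 0.2335]
ee_rot: [[-0.592, -0.0, -0.806], [0.806, 0.0, -0.592], [0.0, -1.0, 0.0]]
wrist_force: [-1.0, 0.2, 0.1]
gripper_width: 0.999
```

Call:
step_arm(moves=[[[0,-0.12,0,0,0,0,100],[0,-0.24,0,0,0,0,100],[0,-0.36,0,0,0,0,100],[0,-0.48,0,0,0,0,100],[0,-0.6,0,0,0,0,100]]])

```text
time_s: 1.92
tcp_pos: [0.4944, -0.2114, 0.2334]
ee_rot: [[-0.944, -0.0, -0.331], [0.331, 0.0, -0.944], [0.0, -1.0, -0.0]]
wrist_force: [0.4, 0.4, -0.4]
gripper_width: 1.004
```

Call:
step_arm(moves=[[[0,-0.12,0,0,0,0,100],[0,-0.24,0,0,0,0,100],[0,-0.36,0,0,0,0,100],[0,-0.48,0,0,0,0,100],[0,-0.6,0,0,0,0,100]]])

```text
time_s: 2.33
tcp_pos: [0.4943, -0.2115, 0.2335]
ee_rot: [[-0.966, -0.0, 0.259], [-0.259, 0.0, -0.966], [0.0, -1.0, -0.0]]
wrist_force: [-0.8, 0.2, 0.1]
gripper_width: 1.001
```

Call:
step_arm(moves=[[[0,-0.12,0,0,0,0,100],[0,-0.24,0,0,0,0,100],[0,-0.36,0,0,0,0,100],[0,-0.48,0,0,0,0,100],[0,-0.6,0,0,0,0,100]]])

```text
time_s: 2.75
tcp_pos: [0.4944, -0.2115, 0.2335]
ee_rot: [[-0.651, -0.0, 0.759], [-0.759, 0.0, -0.651], [0.0, -1.0, -0.0]]
wrist_force: [0.1, -0.3, -0.2]
gripper_width: 1.0
```

Call:
step_arm(moves=[[[0,-0.12,0,0,0,0,100],[0,-0.2,0,0,0,0,100],[0,-0.2,0,0,0,0,100],[0,-0.2,0,0,0,0,100],[0,-0.2,0,0,0,0,100]]])

```text
time_s: 3.17
tcp_pos: [0.4944, -0.2115, 0.2335]
ee_rot: [[-0.494, -0.0, 0.87], [-0.87, 0.0, -0.494], [-0.0, -1.0, -0.0]]
wrist_force: [0.1, -0.1, -0.4]
gripper_width: 0.998
```

```bash
python3 -c "
from h import *
need(*AX,.24)
c=optics.capture('wrist'); cv2.imwrite('pics/w1.png',c['image'][:,:,::-1])
print(np.round(c['cam_to_world'],4).tolist())
for z in (.14,.163,.186): print(projw(c,[*AX,z]))
"
```

```text
t 3.17 tcp [ 0.4944 -0.2115  0.2335] yaw -119.6 j1,j6 [ -5.9 156.3] F [ 0.1 -0.1 -0.4] M [-0.177  0.055  0.009] w 0.998
need tool cm [-4.95 -0.65  0.31]
tilt [-0.e+00  1.e-04 -1.e+00]
[[0.8691, -0.4791, -0.1232, 0.5286], [-0.4947, -0.8415, -0.2172, -0.1533], [0.0004, 0.2497, -0.9683, 0.3845], [0.0, 0.0, 0.0, 1.0]]
(np.float64(282.0028395297444), np.float64(145.57418179520062))
(np.float64(282.2858719020694), np.float64(148.04391510687174))
(np.float64(282.6335081358677), np.float64(151.08171733444573))
```

View pics/w1.png

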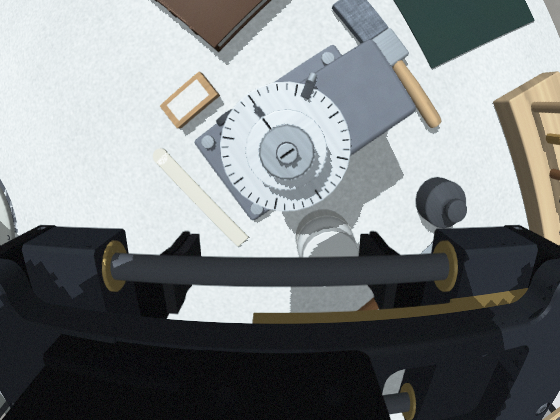

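Good view: the plate is at about (286,147), the pointer tip near (254,107), the rider near (309,85).

Run:
```python
import cv2
a=cv2.imread("pics/w1.png")[70:220,205:365]; cv2.imwrite("pics/w1c.png",cv2.resize(a,None,fx=4,fy=4,interpolation=cv2.INTER_CUBIC))
```

```text
(no output)
```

View pics/w1c.png

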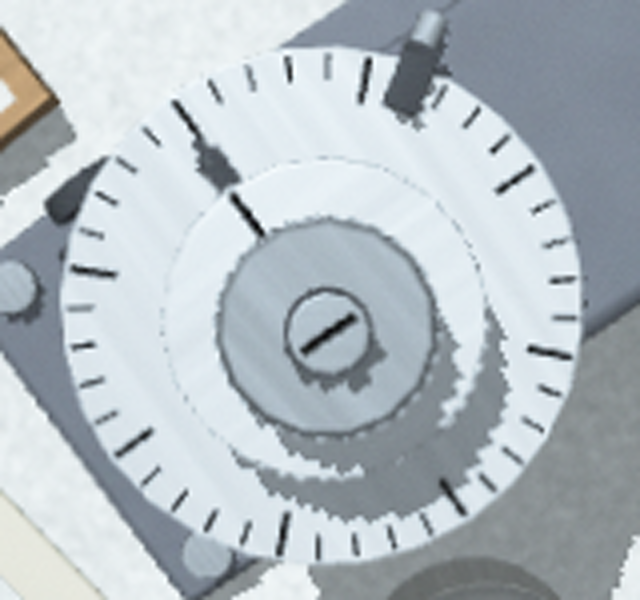

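Run:
```python
from h import *
c=optics.capture("wrist")
t=lambda x,y:(205+(x-1.5)/4,70+(y-1.5)/4)
P=lambda x,y,z:plnw(c,*t(x,y),z)
pts=[P(x,y,.14) for x,y in [(62,300),(582,275),(325,46),(310,563),(140,120),(480,513),(137,483),(520,125)]]
A=np.array([[2*p[0],2*p[1],1] for p in pts]); b=[p[0]**2+p[1]**2 for p in pts]
s=np.linalg.lstsq(A,np.array(b),rcond=None)[0]; print("plate",s[:2],np.sqrt(s[2]+s[0]**2+s[1]**2))
pts=[P(x,y,.1802) for x,y in [(217,325),(438,325),(326,219),(326,434)]]
print("ring",np.mean(pts,0), "stud",P(329,331,.186))
pts=[P(x,y,.163) for x,y in [(163,320),(487,300),(322,157)]]; print(np.round(pts,4))
C=s[:2]
def ang(p): d=p[:2]-C; return np.degrees(np.arctan2(d[1],d[0])),np.hypot(*d)
for n,x,y,z in [("tip",200,146,.142),("ptrmid",217,166,.142),("dialmark",249,215,.163),("ridin",403,112,.142),("ridL",387,103,.142),("ridR",421,118,.142),("ridOut",426,48,.144)]: print(n,ang(P(x,y,z)))
```

```text
plate [ 0.523826   -0.17209163] 0.0497376185864651
ring [ 0.52331274 -0.17164263  0.1802    ] stud [ 0.52335811 -0.17196534  0.186     ]
[[ 0.4991 -0.1584  0.163 ]
 [ 0.549  -0.1826  0.163 ]
 [ 0.5364 -0.1477  0.163 ]]
tip (np.float64(97.78646807547325), np.float64(0.03829665560307089))
ptrmid (np.float64(97.46935627047826), np.float64(0.03339235635830722))
dialmark (np.float64(97.89988534082006), np.float64(0.022117877396448212))
ridin (np.float64(39.39972007024445), np.float64(0.03942026956856993))
ridL (np.float64(44.19975918490603), np.float64(0.04003645923781613))
ridR (np.float64(34.35921505660563), np.float64(0.03977309259979694))
ridOut (np.float64(39.94320013466534), np.float64(0.05200228690407667))
```

```bash
sed -i 's/^AX=.*/AX=np.array([0.5225,-0.1708])/' h.py; python3 -c "
from h import *
need(*AX,.1585)"
```

```text
t 3.27 tcp [ 0.4944 -0.2115  0.2335] yaw -119.6 j1,j6 [ -5.9 156.3] F [-0.1  0.1 -0.8] M [-0.144  0.08  -0.013] w 1.0
need tool cm [-4.93  7.5   0.43]
tilt [-0.  0. -1.]
```

Call:
step_arm(moves=[[[0,0,0,-2.5,0,0.2,100],[0,0,0,-4.93,0,0.43,100],[0,0,0,-4.93,1.5,0.43,100],[0,0,0,-4.93,3,0.43,100],[0,0,0,-4.93,3,0.43,100]]])

```text
time_s: 3.68
tcp_pos: [0.5208, -0.1699, 0.2006]
ee_rot: [[-0.493, -0.006, 0.87], [-0.87, 0.001, -0.493], [0.002, -1.0, -0.006]]
wrist_force: [-0.5, -0.7, -0.3]
gripper_width: 1.003
```

```bash
python3 -c "
from h import *
need(*AX,.1585)
c=optics.capture('wrist'); cv2.imwrite('pics/w2.png',c['image'][:,:,::-1])
"
```

```text
t 3.68 tcp [ 0.5208 -0.1699  0.2006] yaw -119.5 j1,j6 [ -1.1 151.7] F [-0.5 -0.7 -0.3] M [-0.128  0.113 -0.022] w 1.003
need tool cm [-0.01  4.2   0.22]
tilt [-0.0061  0.0014 -1.    ]
```

View pics/w2.png

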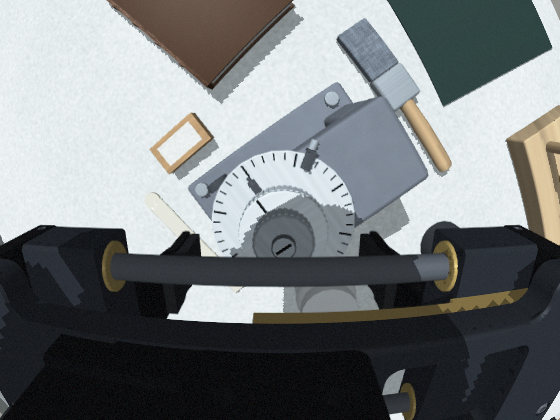

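The dial sits centred between the fingers (centre about (283,240)) and both rider and pointer are visible. Descending.

Call:
step_arm(moves=[[[0,0,0,0,1.2,0.1,100],[0,0,0,0,2.4,0.1,100],[0,0,0,0,3.4,0.1,100],[0,0,0,0,4.1,0.1,100],[0,0,0,0,4.1,0.1,100]]])

```text
time_s: 4.15
tcp_pos: [0.5226, -0.1713, 0.1614]
ee_rot: [[-0.493, -0.003, 0.87], [-0.87, 0.0, -0.493], [0.001, -1.0, -0.002]]
wrist_force: [-0.0, -0.7, -0.6]
gripper_width: 1.005
```

```bash
python3 -c "
from h import *
need(*AX,.1585)
c=optics.capture('wrist'); cv2.imwrite('pics/w3.png',c['image'][:,:,::-1])
"
```

```text
t 4.15 tcp [ 0.5226 -0.1713  0.1614] yaw -119.5 j1,j6 [ -1.3 151.8] F [-0.  -0.7 -0.6] M [-0.108  0.1    0.002] w 1.005
need tool cm [-0.04  0.29 -0.03]
tilt [-2.5e-03  3.0e-04 -1.0e+00]
```

View pics/w3.png

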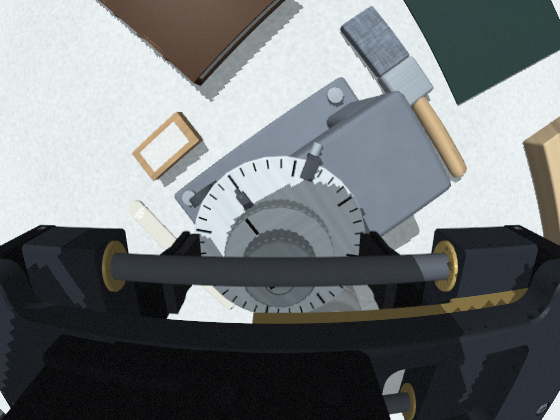

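Call:
step_arm(moves=[[[0,0,0,0,0.3,0,100],[0,0,0,0,0.3,0,60],[0,0,0,0,0.3,0,40],[0,0,0,0,0.3,0,40],[0,0,0,0,0.3,0,40]]])

```text
time_s: 4.62
tcp_pos: [0.5235, -0.1712, 0.1599]
ee_rot: [[-0.492, 0.001, 0.871], [-0.871, -0.0, -0.492], [-0.0, -1.0, 0.001]]
wrist_force: [0.3, -0.3, 0.1]
gripper_width: 0.779
```

Call:
step_arm(moves=[[[0,0,0,0,0,0,30],[0,0,0,0,0,0,30],[0,0,0,0,0,0,30],[0,0,0,0,0,0,30],[0,0,0,0,0,0,30]]])

```text
time_s: 5.03
tcp_pos: [0.5227, -0.1709, 0.1596]
ee_rot: [[-0.492, -0.001, 0.87], [-0.87, 0.001, -0.492], [0.0, -1.0, -0.001]]
wrist_force: [-2.9, 3.0, 3.7]
gripper_width: 0.634
```

```bash
python3 -c "
from h import *
need(*AX,.1585)
"
```

```text
t 5.03 tcp [ 0.5227 -0.1709  0.1596] yaw -119.5 j1,j6 [ -1.2 151.8] F [-2.9  3.   3.7] M [ 0.803  0.941 -0.081] w 0.634
need tool cm [ 0.    0.11 -0.03]
tilt [-1.3e-03  5.0e-04 -1.0e+00]
```

Gripped at about 55 mm. I'll start turning clockwise.

Call:
step_arm(moves=[[[0,0,0,0,0,0,20],[0,0.03,0,0,0,0,20],[0,0.08,0,0,0,0,20],[0,0.14,0,0,0,0,20],[0,0.2,0,0,0,0,20]]])

```text
time_s: 5.45
tcp_pos: [0.5228, -0.171, 0.1596]
ee_rot: [[-0.655, -0.001, 0.755], [-0.755, -0.0, -0.655], [0.001, -1.0, -0.001]]
wrist_force: [-3.9, 3.2, 3.2]
gripper_width: 0.639
```

```bash
python3 -c "
from h import *
need(*AX,.1585)
c=optics.capture('wrist'); cv2.imwrite('pics/w4.png',c['image'][:,:,::-1])
"
```

```text
t 5.45 tcp [ 0.5228 -0.171   0.1596] yaw -130.9 j1,j6 [ -1.2 140.3] F [-3.9  3.2  3.2] M [0.826 1.105 0.679] w 0.639
need tool cm [ 0.01  0.11 -0.04]
tilt [-1.5e-03 -2.0e-04 -1.0e+00]
```

View pics/w4.png

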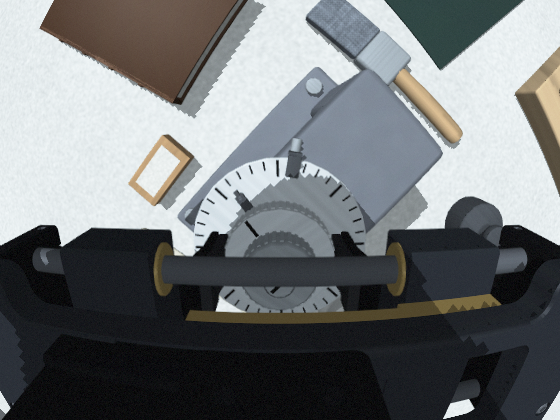

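The pointer stays at about (243,200), fixed to the gripper, while the rider moves left. The dial follows without slipping, at about 0.68 N m.

Call:
step_arm(moves=[[[0,0.1,0,0,0,0,20],[0,0.2,0,0,0,0,20],[0,0.3,0,0,0,0,20],[0,0.4,0,0,0,0,20],[0,0.5,0,0,0,0,20]]])

```text
time_s: 5.92
tcp_pos: [0.523, -0.1712, 0.1596]
ee_rot: [[-0.938, -0.001, 0.348], [-0.348, -0.0, -0.938], [0.001, -1.0, -0.0]]
wrist_force: [-2.8, 1.9, 2.5]
gripper_width: 0.632
```

Call:
step_arm(moves=[[[0,0.06,0,0,0,0,20],[0,0.12,0,0,0,0,20],[0,0.18,0,0,0,0,20],[0,0.22,0,0,0,0,20],[0,0.22,0,0,0,0,20]]])

```text
time_s: 6.33
tcp_pos: [0.523, -0.1712, 0.1596]
ee_rot: [[-0.991, -0.001, 0.137], [-0.137, -0.0, -0.991], [0.001, -1.0, 0.0]]
wrist_force: [-3.1, 2.2, 3.9]
gripper_width: 0.632
```

```bash
python3 -c "
from h import *
need(*AX,.1585)
c=optics.capture('wrist'); im=c['image'][:,:,::-1]; cv2.imwrite('pics/w5.png',im)
cv2.imwrite('pics/w5c.png',cv2.resize(im[130:260,190:370],None,fx=4,fy=4,interpolation=cv2.INTER_CUBIC))
"
```

```text
t 6.33 tcp [ 0.523  -0.1712  0.1596] yaw -172.1 j1,j6 [-1.2 99.1] F [-3.1  2.2  3.9] M [0.597 1.137 0.079] w 0.632
need tool cm [ 0.04  0.11 -0.05]
tilt [-8.e-04 -2.e-04 -1.e+00]
```

View pics/w5c.png

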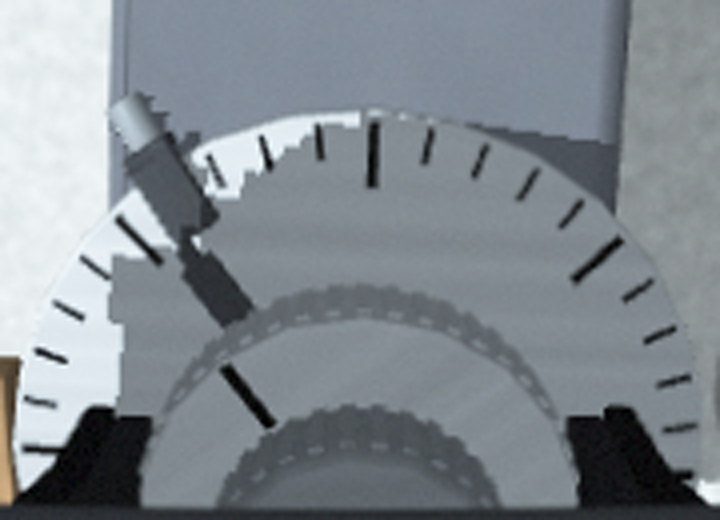

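Run:
```python
from h import *
c=optics.capture("wrist")
t=lambda x,y:(190+(x-1.5)/4,130+(y-1.5)/4)
P=lambda x,y,z:plnw(c,*t(x,y),z)
E=[(25,400),(45,330),(95,240),(205,145),(365,110),(480,130),(620,215),(670,310),(690,400)]
pts=[P(x,y,.14) for x,y in E]
A=np.array([[2*p[0],2*p[1],1] for p in pts]); b=[p[0]**2+p[1]**2 for p in pts]
s=np.linalg.lstsq(A,np.array(b),rcond=None)[0]; print("plate",s[:2],np.sqrt(s[2]+s[0]**2+s[1]**2))
for C in (s[:2],np.array([.5235,-.1718])):
  def ang(p): d=p[:2]-C; return round(np.degrees(np.arctan2(d[1],d[0])),2),round(np.hypot(*d),4)
  for n,x,y,z in [("tip",184,240,.142),("ptrmid",220,287,.143),("ptr end",240,315,.143),("dialmark",247,395,.163),("ridin",193,224,.142),("ridL",168,232,.142),("ridR",215,215,.142),("ridmid",170,182,.143),("ridtop",130,115,.143)]: print(n,ang(P(x,y,z)))
```

```text
plate [ 0.52563911 -0.1722018 ] 0.04749157639497401
tip (np.float64(45.74), np.float64(0.0384))
ptrmid (np.float64(45.81), np.float64(0.0306))
ptr end (np.float64(46.55), np.float64(0.026))
dialmark (np.float64(48.92), np.float64(0.0209))
ridin (np.float64(42.34), np.float64(0.0394))
ridL (np.float64(47.15), np.float64(0.0406))
ridR (np.float64(37.72), np.float64(0.0389))
ridmid (np.float64(41.06), np.float64(0.0458))
ridtop (np.float64(40.39), np.float64(0.0561))
tip (np.float64(43.12), np.float64(0.0397))
ptrmid (np.float64(42.55), np.float64(0.0319))
ptr end (np.float64(42.7), np.float64(0.0272))
dialmark (np.float64(44.05), np.float64(0.0221))
ridin (np.float64(39.9), np.float64(0.0408))
ridL (np.float64(44.63), np.float64(0.0418))
ridR (np.float64(35.41), np.float64(0.0403))
ridmid (np.float64(38.99), np.float64(0.0472))
ridtop (np.float64(38.71), np.float64(0.0575))
```

Call:
step_arm(moves=[[[0,0.04,0,0,0,0,20],[0,0.08,0,0,0,0,20],[0,0.08,0,0,0,0,20],[0,0.08,0,0,0,0,20],[0,0.08,0,0,0,0,20]]])

```text
time_s: 6.85
tcp_pos: [0.523, -0.1713, 0.1596]
ee_rot: [[-0.998, -0.001, 0.057], [-0.057, 0.0, -0.998], [0.001, -1.0, -0.0]]
wrist_force: [-4.6, 1.8, 4.2]
gripper_width: 0.632
```

```bash
python3 -c "
from h import *
need(*AX,.1585)
c=optics.capture('wrist'); im=c['image'][:,:,::-1]; cv2.imwrite('pics/w6.png',im)
cv2.imwrite('pics/w6c.png',cv2.resize(im[130:260,190:370],None,fx=4,fy=4,interpolation=cv2.INTER_CUBIC))
"
```

```text
t 6.85 tcp [ 0.523  -0.1713  0.1596] yaw -176.7 j1,j6 [-1.3 94.5] F [-4.6  1.8  4.2] M [0.566 1.416 0.188] w 0.632
need tool cm [ 0.05  0.11 -0.05]
tilt [-6.e-04  0.e+00 -1.e+00]
```

View pics/w6c.png

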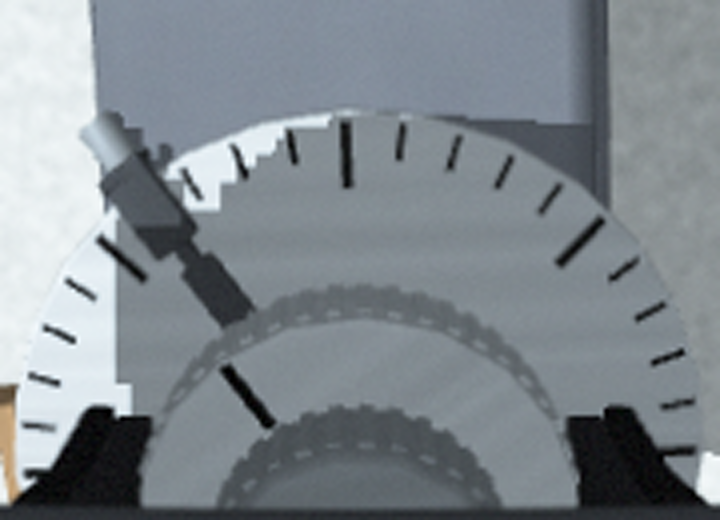

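The pointer now points at the middle of the rider's inner edge, at about (175,240). I'll release, rise and check.

Call:
step_arm(moves=[[[0,0,0,0,0,0,100],[0,0,0,0,0,0,100],[0,0,0,0,0,0,100],[0,0,0,0,0,0,100],[0,0,0,0,0,0,100]]])

```text
time_s: 7.32
tcp_pos: [0.5238, -0.1713, 0.1594]
ee_rot: [[-0.998, 0.001, 0.056], [-0.056, -0.0, -0.998], [-0.001, -1.0, 0.0]]
wrist_force: [0.5, 0.2, 0.4]
gripper_width: 0.926
```

Call:
step_arm(moves=[[[0,0,0,0,-1.5,0,100],[0,0,0,0,-3.5,0,100],[0,0,0,1.5,-6,0,100],[0,0,0,4,-7.5,0,100],[0,0,0,5,-7.5,0,100]]])

```text
time_s: 7.73
tcp_pos: [0.4736, -0.1745, 0.2381]
ee_rot: [[-0.998, 0.007, 0.056], [-0.056, -0.001, -0.998], [-0.007, -1.0, 0.001]]
wrist_force: [0.1, -0.1, 0.1]
gripper_width: 0.996
```

Call:
step_arm(moves=[[[0,-0.08,0,0,0,0,100],[0,-0.16,0,0,0,0,100],[0,-0.24,0,0,0,0,100],[0,-0.24,0,0,0,0,100],[0,-0.24,0,0,0,0,100]]])

```text
time_s: 8.15
tcp_pos: [0.4733, -0.174, 0.2339]
ee_rot: [[-0.957, -0.001, 0.29], [-0.29, 0.0, -0.957], [0.001, -1.0, -0.0]]
wrist_force: [0.5, 0.5, -0.4]
gripper_width: 0.998
```

```bash
python3 -c "
from h import *
need(*AX,.177)
c=optics.capture('wrist'); im=c['image'][:,:,::-1]; cv2.imwrite('pics/w7.png',im)
print(projw(c,[*AX,.14]))
cv2.imwrite('pics/w7c.png',cv2.resize(im[70:220,205:365],None,fx=4,fy=4,interpolation=cv2.INTER_CUBIC))
"
```

```text
t 8.15 tcp [ 0.4733 -0.174   0.2339] yaw -163.2 j1,j6 [ -1.7 108.6] F [ 0.5  0.5 -0.4] M [-0.082  0.076 -0.033] w 0.998
need tool cm [-4.8   5.69  1.12]
tilt [-6.e-04  2.e-04 -1.e+00]
(np.float64(292.80780240283985), np.float64(148.6426244993812))
```

View pics/w7c.png

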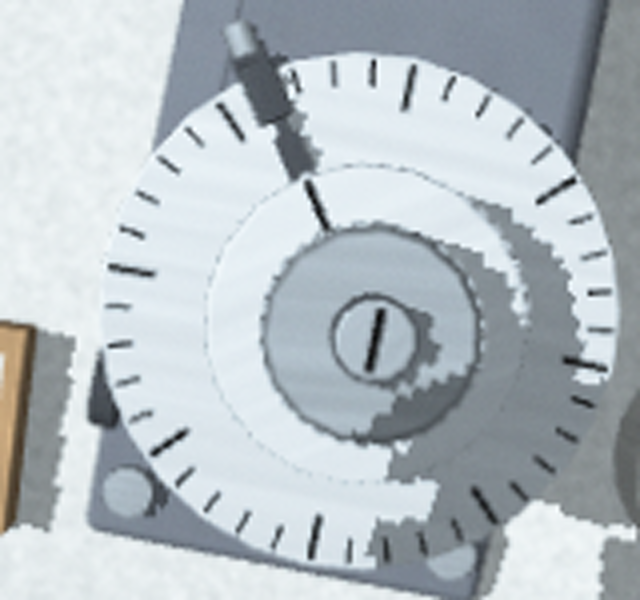

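Pointer tip (282,127) and rider mid-edge (279,119) lie on the same radius to within about 0.2°, and the ring was not touched. Now I'll take the ring with a fresh wrist angle.

Call:
step_arm(moves=[[[0,-0.12,0,-2.4,0,0.6,100],[0,-0.24,0,-4.8,0,1.1,100],[0,-0.36,0,-4.8,0.5,1.1,80],[0,-0.48,0,-4.8,1.5,1.1,80],[0,-0.6,0,-4.8,2.5,1.1,80]]])

```text
time_s: 8.62
tcp_pos: [0.5232, -0.1704, 0.2088]
ee_rot: [[-0.621, 0.0, 0.784], [-0.784, 0.0, -0.621], [-0.0, -1.0, 0.0]]
wrist_force: [-0.1, -0.3, -0.1]
gripper_width: 0.859
```

Call:
step_arm(moves=[[[0,0,0,0,1,0,70],[0,0,0,0,2,0,70],[0,0,0,0,3.1,0,70],[0,0,0,0,3.1,0,70],[0,0,0,0,3.1,0,70]]])

```text
time_s: 9.03
tcp_pos: [0.5222, -0.1706, 0.1779]
ee_rot: [[-0.626, -0.002, 0.78], [-0.78, -0.0, -0.626], [0.001, -1.0, -0.001]]
wrist_force: [0.5, -0.0, 0.6]
gripper_width: 0.707
```

```bash
python3 -c "
from h import *
need(.523,-.1712,.1770)
c=optics.capture('wrist'); im=c['image'][:,:,::-1]; cv2.imwrite('pics/w8.png',im)
"
```

```text
t 9.03 tcp [ 0.5222 -0.1706  0.1779] yaw -128.8 j1,j6 [ -1.2 142.4] F [ 0.5 -0.   0.6] M [-0.133  0.065  0.07 ] w 0.707
need tool cm [-0.    0.09  0.1 ]
tilt [-1.6e-03 -1.0e-04 -1.0e+00]
```

View pics/w8.png

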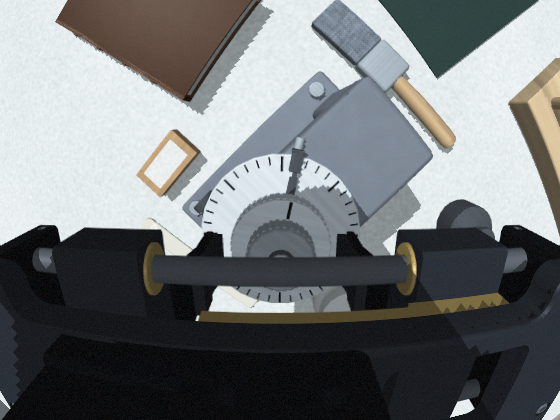

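The ring is centred between the fingers. Closing on it.

Call:
step_arm(moves=[[[0,0,0,0,0.05,0.05,50],[0,0,0,0,0.05,0.05,30],[0,0,0,0,0.05,0.05,30],[0,0,0,0,0.05,0.05,30],[0,0,0,0,0.05,0.05,30]]])

```text
time_s: 9.5
tcp_pos: [0.5229, -0.1708, 0.1783]
ee_rot: [[-0.625, 0.0, 0.781], [-0.781, 0.0, -0.625], [-0.0, -1.0, 0.0]]
wrist_force: [-4.0, 3.2, 3.1]
gripper_width: 0.41
```

Call:
step_arm(moves=[[[0,0,0,0,0,0,20],[0,0,0,0,0,0,10],[0,0,0,0,0,0,10],[0,0,0,0,0,0,10],[0,0,0,0,0,0,10]]])

```text
time_s: 9.92
tcp_pos: [0.5229, -0.1708, 0.1783]
ee_rot: [[-0.625, 0.0, 0.781], [-0.781, 0.0, -0.625], [-0.0, -1.0, 0.0]]
wrist_force: [-1.4, 1.4, 2.9]
gripper_width: 0.404
```

```bash
python3 -c "
from h import *
need(.523,-.1712,.1770)"
```

```text
t 9.92 tcp [ 0.5229 -0.1708  0.1783] yaw -128.6 j1,j6 [ -1.2 142.6] F [-1.4  1.4  2.9] M [ 0.294  0.463 -0.024] w 0.404
need tool cm [0.03 0.13 0.03]
tilt [ 1.e-04  0.e+00 -1.e+00]
```

Call:
step_arm(moves=[[[0,0.1,0,0,0.01,0,10],[0,0.2,0,0,0.02,0,10],[0,0.3,0,0,0.03,0,10],[0,0.4,0,0,0.04,0,10],[0,0.4,0,0,0.04,0,10]]])

```text
time_s: 10.33
tcp_pos: [0.5231, -0.171, 0.1779]
ee_rot: [[-0.88, 0.0, 0.475], [-0.475, -0.0, -0.88], [-0.0, -1.0, 0.001]]
wrist_force: [-1.4, 0.2, 2.5]
gripper_width: 0.403
```

```bash
python3 -c "
from h import *
need(.523,-.1712,.1770)"
```

```text
t 10.33 tcp [ 0.5231 -0.171   0.1779] yaw -151.7 j1,j6 [ -1.2 119.5] F [-1.4  0.2  2.5] M [ 0.035  0.317 -0.048] w 0.403
need tool cm [0.02 0.09 0.01]
tilt [ 5.e-04 -3.e-04 -1.e+00]
```

Call:
step_arm(moves=[[[0,0.1,0,0,0.01,0,10],[0,0.2,0,0,0.02,0,10],[0,0.2,0,0,0.02,0,10],[0,0.2,0,0,0.02,0,10],[0,0.2,0,0,0.02,0,10]]])

```text
time_s: 10.75
tcp_pos: [0.5231, -0.1711, 0.1777]
ee_rot: [[-0.956, 0.001, 0.295], [-0.295, -0.0, -0.956], [-0.0, -1.0, 0.001]]
wrist_force: [-0.7, -0.3, 2.5]
gripper_width: 0.401
```

```bash
python3 -c "
from h import *
need(.523,-.1712,.1770)"
```

```text
t 10.75 tcp [ 0.5231 -0.1711  0.1777] yaw -162.9 j1,j6 [ -1.2 108.4] F [-0.7 -0.3  2.5] M [-0.302  0.272 -0.048] w 0.401
need tool cm [0.02 0.07 0.01]
tilt [ 6.e-04 -4.e-04 -1.e+00]
```

Call:
step_arm(moves=[[[0,0.1,0,0,0.01,0,10],[0,0.2,0,0,0.02,0,10],[0,0.2,0,0,0.02,0,10],[0,0.2,0,0,0.02,0,10],[0,0.2,0,0,0.02,0,10]]])

```text
time_s: 11.17
tcp_pos: [0.5231, -0.1712, 0.1775]
ee_rot: [[-0.995, 0.001, 0.099], [-0.099, -0.001, -0.995], [-0.0, -1.0, 0.001]]
wrist_force: [0.6, -1.7, 3.1]
gripper_width: 0.403
```

```bash
python3 -c "
from h import *
need(.523,-.1712,.1770)"
```

```text
t 11.17 tcp [ 0.5231 -0.1712  0.1775] yaw -174.3 j1,j6 [-1.2 96.9] F [ 0.6 -1.7  3.1] M [-0.802  0.249 -0.049] w 0.403
need tool cm [ 0.01  0.05 -0.  ]
tilt [ 6.e-04 -6.e-04 -1.e+00]
```

Call:
step_arm(moves=[[[0,0.08,0,0,0.01,0,10],[0,0.15,0,0,0.015,0,10],[0,0.15,0,0,0.015,0,10],[0,0.15,0,0,0.015,0,10],[0,0.15,0,0,0.015,0,10]]])

```text
time_s: 11.58
tcp_pos: [0.5232, -0.1712, 0.1774]
ee_rot: [[-0.999, 0.001, -0.051], [0.051, -0.001, -0.999], [-0.001, -1.0, 0.001]]
wrist_force: [-0.4, -4.2, 3.1]
gripper_width: 0.409
```

```bash
python3 -c "
from h import *
need(.523,-.1712,.1770)
c=optics.capture('wrist'); im=c['image'][:,:,::-1]; cv2.imwrite('pics/w9.png',im)
cv2.imwrite('pics/w9c.png',cv2.resize(im[130:260,190:370],None,fx=4,fy=4,interpolation=cv2.INTER_CUBIC))
"
```

```text
t 11.58 tcp [ 0.5232 -0.1712  0.1774] yaw 177.1 j1,j6 [-1.2 88.3] F [-0.4 -4.2  3.1] M [-1.365  0.189 -0.008] w 0.409
need tool cm [ 0.02  0.04 -0.  ]
tilt [ 7.e-04 -7.e-04 -1.e+00]
```

View pics/w9c.png

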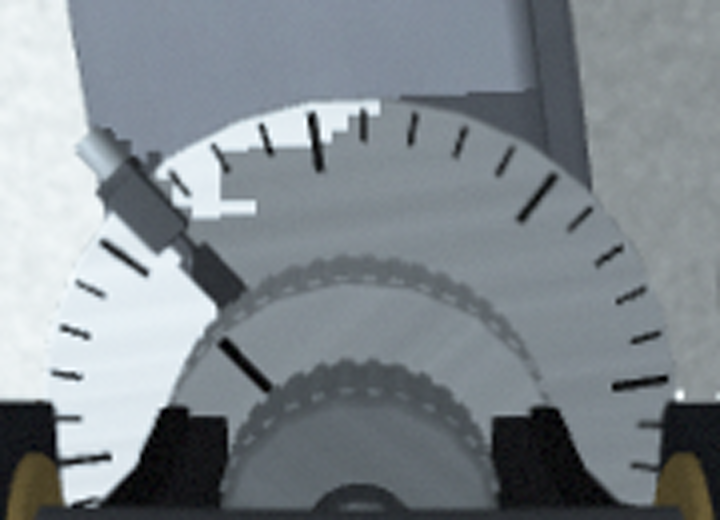

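The pointer still stands at the rider. Mz rose slightly, so the ring may be making contact; I'll continue in 0.1 rad steps.

Call:
step_arm(moves=[[[0,0.05,0,0,0.005,0,10],[0,0.1,0,0,0.01,0,10],[0,0.1,0,0,0.01,0,10],[0,0.1,0,0,0.01,0,10],[0,0.1,0,0,0.01,0,10]]])

```text
time_s: 12.05
tcp_pos: [0.5232, -0.1713, 0.1773]
ee_rot: [[-0.989, 0.001, -0.151], [0.151, -0.001, -0.989], [-0.001, -1.0, 0.001]]
wrist_force: [-0.1, -5.6, 4.2]
gripper_width: 0.404
```

```bash
python3 -c "
from h import *
need(.523,-.1712,.1770)"
```

```text
t 12.05 tcp [ 0.5232 -0.1713  0.1773] yaw 171.3 j1,j6 [-1.2 82.5] F [-0.1 -5.6  4.2] M [-1.686  0.102 -0.025] w 0.404
need tool cm [ 0.02  0.03 -0.01]
tilt [ 6.e-04 -8.e-04 -1.e+00]
```

Call:
step_arm(moves=[[[0,0.05,0,0,0.005,0,10],[0,0.1,0,0,0.01,0,10],[0,0.1,0,0,0.01,0,10],[0,0.1,0,0,0.01,0,10],[0,0.1,0,0,0.01,0,10]]])

```text
time_s: 12.47
tcp_pos: [0.5231, -0.1714, 0.1772]
ee_rot: [[-0.968, 0.001, -0.249], [0.249, -0.001, -0.968], [-0.001, -1.0, 0.001]]
wrist_force: [-0.1, -6.0, 3.7]
gripper_width: 0.401
```

```bash
python3 -c "
from h import *
need(.523,-.1712,.1770)"
```

```text
t 12.47 tcp [ 0.5231 -0.1714  0.1772] yaw 165.6 j1,j6 [-1.2 76.8] F [-0.1 -6.   3.7] M [-1.718  0.202 -0.112] w 0.401
need tool cm [ 0.02  0.02 -0.01]
tilt [ 6.e-04 -9.e-04 -1.e+00]
```

Call:
step_arm(moves=[[[0,0.05,0,0,0.005,0.03,10],[0,0.1,0,0,0.01,0.05,10],[0,0.1,0,0,0.01,0.05,10],[0,0.1,0,0,0.01,0.05,10],[0,0.1,0,0,0.01,0.05,10]]])

```text
time_s: 12.88
tcp_pos: [0.5231, -0.1715, 0.1771]
ee_rot: [[-0.939, 0.001, -0.345], [0.345, -0.0, -0.939], [-0.001, -1.0, 0.0]]
wrist_force: [0.2, -4.4, 4.4]
gripper_width: 0.401
```

```bash
python3 -c "
from h import *
need(.523,-.1712,.1770)"
```

```text
t 12.88 tcp [ 0.5231 -0.1715  0.1771] yaw 159.8 j1,j6 [-1.3 71.1] F [ 0.2 -4.4  4.4] M [-1.399  0.137 -0.112] w 0.401
need tool cm [ 0.02  0.01 -0.02]
tilt [ 8.e-04 -4.e-04 -1.e+00]
```

Call:
step_arm(moves=[[[0,0.05,0,0,0.005,0,10],[0,0.1,0,0,0.01,0,10],[0,0.1,0,0,0.01,0,10],[0,0.1,0,0,0.01,0,10],[0,0.1,0,0,0.01,0,10]]])

```text
time_s: 13.3
tcp_pos: [0.5231, -0.1715, 0.1771]
ee_rot: [[-0.9, 0.001, -0.437], [0.437, -0.001, -0.9], [-0.001, -1.0, 0.0]]
wrist_force: [-0.1, -4.6, 4.9]
gripper_width: 0.4
```

```bash
python3 -c "
from h import *
need(.523,-.1712,.1770)"
```

```text
t 13.3 tcp [ 0.5231 -0.1715  0.1771] yaw 154.1 j1,j6 [-1.3 65.4] F [-0.1 -4.6  4.9] M [-1.405  0.13   0.045] w 0.4
need tool cm [ 0.02  0.01 -0.03]
tilt [ 7.e-04 -5.e-04 -1.e+00]
```

```bash
cat >> h.py <<'E'
def mz(n=4):
    L=[]
    for i in range(n):
        L.append(r.sense()); optics.capture("scene")
    L.append(r.sense())
    print("t",round(L[-1]["time_s"],2),"Mz",np.round([s["moment"][2] for s in L],3),"mean",round(np.mean([s["moment"][2] for s in L]),3),"j6",round(L[-1]["joints"][5],2),"eff6",round(L[-1]["effort"][5],3),"F",np.round(np.mean([s["wrist_force"] for s in L],0),1),"w",round(L[-1]["gripper_width"],3),"z",round(L[-1]["tcp_pos"][2],4))
E
python3 -c "
from h import *
mz()"
```

```text
t 13.5 Mz [ 0.045 -0.004  0.062  0.046  0.028] mean 0.035 j6 65.35 eff6 -0.016 F [-0.2 -4.7  5.4] w 0.409 z 0.1771
```

Call:
step_arm(moves=[[[0,0.05,0,0,0.005,0.02,10],[0,0.1,0,0,0.01,0.03,10],[0,0.1,0,0,0.01,0.03,10],[0,0.1,0,0,0.01,0.03,10],[0,0.1,0,0,0.01,0.03,10]]])

```text
time_s: 13.92
tcp_pos: [0.523, -0.1716, 0.177]
ee_rot: [[-0.852, 0.001, -0.524], [0.524, -0.0, -0.852], [-0.001, -1.0, -0.0]]
wrist_force: [0.1, -3.3, 5.0]
gripper_width: 0.405
```

```bash
python3 -c "
from h import *
mz()"
```

```text
t 14.12 Mz [0.063 0.066 0.082 0.079 0.099] mean 0.078 j6 59.66 eff6 -0.078 F [ 0.1 -3.7  5.3] w 0.404 z 0.177
```

Call:
step_arm(moves=[[[0,0.05,0,0,0.005,0,10],[0,0.1,0,0,0.01,0,10],[0,0.1,0,0,0.01,0,10],[0,0.1,0,0,0.01,0,10],[0,0.1,0,0,0.01,0,10]]])

```text
time_s: 14.53
tcp_pos: [0.523, -0.1716, 0.177]
ee_rot: [[-0.795, 0.001, -0.606], [0.606, -0.0, -0.795], [-0.001, -1.0, -0.0]]
wrist_force: [0.5, -3.5, 4.7]
gripper_width: 0.402
```

```bash
python3 -c "
from h import *
mz()"
```

```text
t 14.73 Mz [0.153 0.163 0.116 0.157 0.109] mean 0.14 j6 53.95 eff6 -0.147 F [-0.2 -3.9  5.4] w 0.406 z 0.177
```

It now rises evenly, about 0.06 N m per 0.1 rad: 0.035, 0.078, 0.140 at rest, so turning torque is about 0.26. I need about 0.3 rad more.

Call:
step_arm(moves=[[[0,0.05,0,0,0.005,0,10],[0,0.1,0,0,0.01,0,10],[0,0.1,0,0,0.01,0,10],[0,0.1,0,0,0.01,0,10],[0,0.1,0,0,0.01,0,10]]])

```text
time_s: 15.15
tcp_pos: [0.5229, -0.1717, 0.1769]
ee_rot: [[-0.731, 0.001, -0.682], [0.682, -0.001, -0.731], [-0.001, -1.0, -0.0]]
wrist_force: [-0.5, -4.0, 5.9]
gripper_width: 0.406
```

```bash
python3 -c "
from h import *
mz()"
```

```text
t 15.35 Mz [0.2   0.247 0.18  0.215 0.209] mean 0.21 j6 48.23 eff6 -0.212 F [-0.1 -3.9  5.7] w 0.402 z 0.1769
```

Call:
step_arm(moves=[[[0,0.05,0,0,0.005,0,10],[0,0.1,0,0,0.01,0,10],[0,0.1,0,0,0.01,0,10],[0,0.1,0,0,0.01,0,10],[0,0.1,0,0,0.01,0,10]]])

```text
time_s: 15.77
tcp_pos: [0.5229, -0.1718, 0.1769]
ee_rot: [[-0.659, 0.001, -0.752], [0.752, -0.001, -0.659], [-0.001, -1.0, 0.0]]
wrist_force: [-1.3, -3.7, 6.0]
gripper_width: 0.404
```

```bash
python3 -c "
from h import *
mz()
c=optics.capture('wrist'); im=c['image'][:,:,::-1]; cv2.imwrite('pics/w10.png',im)"
```

```text
t 15.97 Mz [0.26  0.256 0.246 0.234 0.305] mean 0.26 j6 42.51 eff6 -0.277 F [-0.6 -4.   6. ] w 0.403 z 0.1768
```

View pics/w10.png

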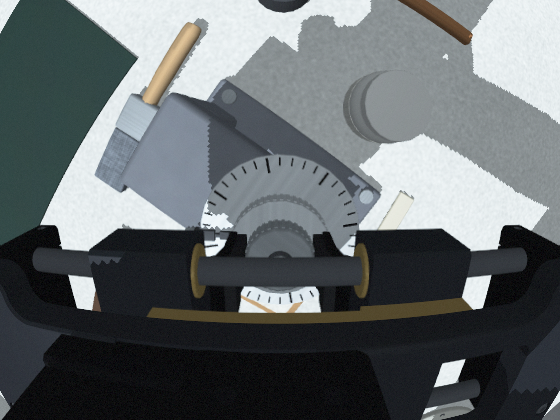

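At rest about 0.27, which means a turning torque of about 0.39. One more small step to reach mid-band.

Call:
step_arm(moves=[[[0,0.03,0,0,0.005,0,10],[0,0.06,0,0,0.005,0,10],[0,0.08,0,0,0.01,0,10],[0,0.08,0,0,0.01,0,10],[0,0.08,0,0,0.01,0,10]]])

```text
time_s: 16.43
tcp_pos: [0.5229, -0.1718, 0.1768]
ee_rot: [[-0.598, 0.0, -0.802], [0.802, -0.001, -0.598], [-0.001, -1.0, 0.0]]
wrist_force: [-0.3, -5.0, 6.5]
gripper_width: 0.406
```

```bash
python3 -c "
from h import *
mz()"
```

```text
t 16.63 Mz [0.436 0.496 0.444 0.452 0.403] mean 0.446 j6 37.96 eff6 -0.465 F [-0.7 -4.3  6.5] w 0.407 z 0.1768
```

It now reads 0.45 N m, right at the expected turning torque. That is firmly tight, so I'll release and rise.

Call:
step_arm(moves=[[[0,0,0,0,0,0,70],[0,0,0,0,0,0,70],[0,0,0,0,0,0,80],[0,0,0,0,0,0,80],[0,0,0,0,-0.5,0,80]]])

```text
time_s: 17.05
tcp_pos: [0.5216, -0.171, 0.1796]
ee_rot: [[-0.595, -0.004, -0.804], [0.804, 0.001, -0.595], [0.003, -1.0, 0.002]]
wrist_force: [-0.0, -0.0, 0.2]
gripper_width: 0.697
```

Call:
step_arm(moves=[[[0,0,0,0,-2,0,100],[0,0,0,0,-4,0,100],[0,0,0,2,-6,0,100],[0,0,0,4,-6,0,100],[0,0,0,6,-6,0,100]]])

```text
time_s: 17.47
tcp_pos: [0.4872, -0.1228, 0.2426]
ee_rot: [[-0.594, 0.003, -0.804], [0.804, 0.001, -0.594], [-0.001, -1.0, -0.003]]
wrist_force: [-0.3, 0.9, 0.1]
gripper_width: 0.985
```

Call:
step_arm(moves=[[[0,-0.1,0,0,0,0,100],[0,-0.2,0,0,0,0,100],[0,-0.3,0,0,0,0,100],[0,-0.3,0,0,0,0,100],[0,-0.3,0,0,0,0,100]]])

```text
time_s: 17.88
tcp_pos: [0.4869, -0.1232, 0.2413]
ee_rot: [[-0.804, 0.0, -0.594], [0.594, 0.0, -0.804], [0.0, -1.0, -0.0]]
wrist_force: [0.1, -0.0, 0.2]
gripper_width: 0.997
```

```bash
python3 -c "
from h import *
need(*AX,.177)
c=optics.capture('wrist'); im=c['image'][:,:,::-1]; cv2.imwrite('pics/w11.png',im)
x,y=[int(v) for v in projw(c,[*AX,.14])]; print(x,y)
cv2.imwrite('pics/w11c.png',cv2.resize(im[max(0,y-75):y+75,x-80:x+80],None,fx=4,fy=4,interpolation=cv2.INTER_CUBIC))
"
```

```text
t 17.88 tcp [ 0.4869 -0.1232  0.2413] yaw 143.5 j1,j6 [ 4.3 49.2] F [ 0.1 -0.   0.2] M [-0.071  0.164 -0.051] w 0.997
need tool cm [-5.69  6.43  1.72]
tilt [ 0.e+00  3.e-04 -1.e+00]
301 137
```

View pics/w11c.png

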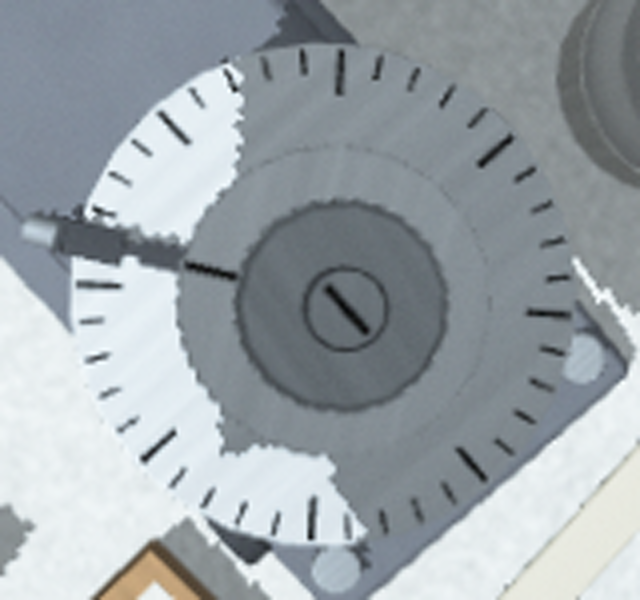

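```bash
python3 -c "
import cv2
im=cv2.imread('pics/w11.png'); cv2.imwrite('pics/w11d.png',cv2.resize(im[105:150,220:300],None,fx=10,fy=10,interpolation=cv2.INTER_CUBIC))
"
```

```text
(no output)
```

View pics/w11d.png

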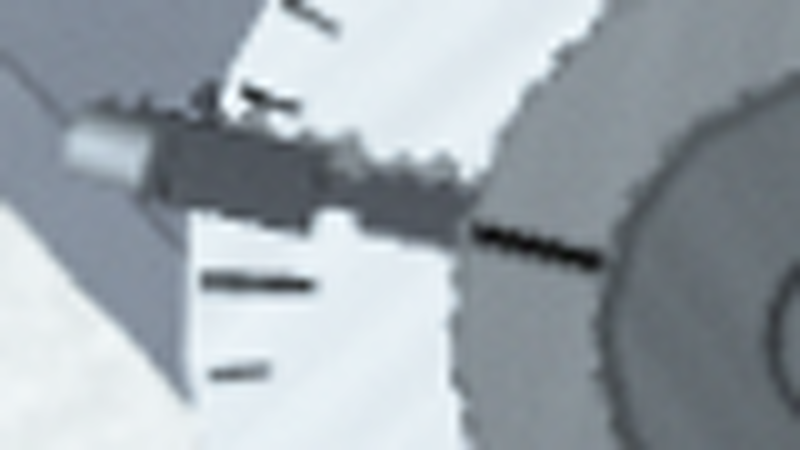

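Pointer and rider are still on the same radius: 13.3° against 13.7°, or about 0.3 mm at the tip. The gripper is clear of everything, so I'll hand in.

```bash
python3 -c "
from h import *
s=r.sense(); print(s['time_s'],s['wrist_force'],s['tcp_pos']); print(r.finish_job())"
```

```text
17.9333 [-0.85187982  0.21515244  0.29133719] [ 0.48693859 -0.12324477  0.24122405]
the job is handed in; nothing more can be done
None
```

The dial is set at the rider, the lock ring is tight on it, and the job was handed in at 17.9 s with the gripper open and clear. No verdict was reported.

- **Dial:** I turned it about 57° clockwise. The last close-up after tightening shows the pointer on the rider's radius to within about 0.5°, or about 0.3 mm at the tip, against the 3.5 mm allowed.
- **Lock ring:** I felt it meet the dial after about 1.2 rad, then turned it on in small steps. At rest the torque rose evenly to 0.26 N m; the last 0.08 rad step then raised it to 0.45 N m. I took that as the true turning torque, inside the 0.35 to 0.55 N m band.
- **Readings that disagreed:**
  - That last torque jump (0.19 N m) was larger than the even rise predicted, though 0.45 N m is still inside the wanted band.
  - Before contact the torque reading wandered between -0.11 and 0.
  - The cameras placed the axis within about 2.5 mm of each other, and the grips stayed under 10 N sideways.
- **Not checked:** I did not compare the loose things' positions with the start by picture. Nothing in the forces or views suggested contact with them.

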